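# Clamp the marked sandstone in the ratchet clamp

### The job

Set the pink sandstone block with the pencil marks upright on the bed of the ratchet clamp, midway across its width, its long side running from the red pad to the grey stop, and let go of it. Then take the black lever grip and pump it to and fro, so that the ratchet closes the jaw a tooth a stroke, until the stone is held against the stop and the black pointer on the jaw stands in the green band (pad pressed in 2 to 11 mm); do not go on into the red. Move the jaw with the lever only, let go of the lever, and leave the lamp, jar, grey offcut and mallet alone.

Things in the scene. Friction and masses are not known exactly. Their poses are not given: they have to be found in the camera images.
- clamp: Green ratchet clamp fixed to the bench. Origin on the bench under the bed's middle; x along the bed from jaw (-x, robot's side) to stop (+x), y left, z up. Bed 280 (x) by 120 (y), top 30 above the origin. Ratchet shaft along y at x = 0, 75 high; toothed wheel 90 diameter at y = 135, lever at y = 160; shaft plates reach 93 high. Place and yaw differ each time.
- jaw: Yellow moving jaw, 28 thick (x), 90 wide, 46 tall. Origin: middle of its underside, on the bed. It slides to the clamp's +x, 6.0 mm for each tooth (20-tooth wheel), from x = -101 mm at the start. A second pawl holds it: it cannot be pumped back. Stiff; it takes over 10 N to shove by hand, which is not allowed.
- pad (a joint): How far the sprung red pad (12 thick, 60 wide, 40 tall, on the jaw's +x side) is pressed in towards the jaw, m: 0 free, 0.018 at most. Spring 4.5 N at 0 plus 0.9 N per mm. The pointer's black cross-bar on the jaw's top is on white at 0 to 2 mm, green at 2 to 11, then red. At the end of a full pull it goes up to 1.5 mm further than where it settles.
- pad_face (a point): Middle of the red pad's front face, which meets the stone; 52 mm above the bench, axes as the clamp's. With the pad free it is 46 mm to +x of the jaw's origin.
- stop_face (a point): Middle of the front face of the grey fixed stop (22 thick, 110 wide, 45 tall) on the bed, 52 mm above the bench, facing the pad; axes as the clamp's. Its place along the bed changes: 96 to 112 mm free from pad to stop at the start.
- lever (a joint): Pumping lever's angle about the shaft, rad. 0: upper stop, leaning 0.26 from upright to the clamp's -x (to the robot). Grows as pulled to -x and down; stop at 0.42. A pull from 0 to 0.42 turns the wheel one tooth (slack at first); pushing back to 0 clicks the pawl behind the next. A stroke counts if it covers at least 0.03 to 0.39. Stays where left; 3 to 7 N at the grip.
- lever_grip (a point): Middle of the lever's black grip: 22 by 22 mm across, 64 long, orange end; 160 mm from the shaft axis. z along the lever to its free end (34 mm on), y along the shaft. The lamp shade hangs straight above, so the tool must be tilted, the hand leaning 30 to 45 degrees towards the robot (clamp's -x); pinch it across y.
- stone_center (a point): Centre of the pink sandstone block with dark pencil lines on its top: 80 long (x), 48 wide (y), 60 tall (z), about 0.5 kg. It stands on the bench to the right of the clamp.
- lamp: Cream bench lamp, fixed. Origin on the bench within 15 mm of the clamp's origin, axes within 0.03 rad of the clamp's. Shade 124 diameter, its axis at x 5, y 175 mm in the lamp's frame, from 380 to 497 above the bench; arm and foot to the left, beyond y = 220 (foot at x 65, y 380).
- jar: Amber glass jar with a steel cap, 68 diameter, 90 tall, loose; origin under its middle. Bystander.
- offcut: Grey stepped stone offcut, 70 x 50 x 55, loose; origin under its middle. Bystander.
- mallet: Mason's round wooden mallet standing on its head, 80 diameter, 230 tall, loose; origin under its middle. Bystander.
There are look-alikes about, which are no part of the job. Leave any turquoise or yellow look-alike of the part that bears stone_center alone.

How it is judged:
On the way, in this order (a step that is already met when the one before it is completed fails the run):
1. the stone stands upright on the bed between pad and stop, lengthwise within 0.15 rad, let go, before the jaw is closed (z of stone_center in the frame of clamp between 0.057 and 0.064 m and angle between stone_center's own z axis and vertical below 0.08 rad and angle between the x axis of stone_center and the x axis of clamp, either way round below 0.15 rad and y of stone_center in the frame of clamp between -0.025 and 0.025 m and x of stone_center in the frame of stop_face below -0.035 m and x of stone_center in the frame of pad_face above 0.035 m and contact force between the fingers and stone below 0.1 N), for 0.2 s.
2. the jaw has been closed by the first tooth (x of jaw in the frame of clamp above -0.0965 m), for 0.1 s.
At the end, for the whole second after the job is handed in: The stone stands upright on the bed (within 0.08 rad), lengthwise between pad and stop (within 0.1 rad), within 25 mm of the bed's middle line, pressed against the stop (within 4 mm) by the pad with more than 4 N; the pad is pressed in 2 to 11 mm and stays so with the lever let go; all at rest (value of joint pad between 0.002 and 0.011 m and contact force between jaw and stone above 4 N and x of stone_center in the frame of stop_face above -0.044 m and z of stone_center in the frame of clamp between 0.057 and 0.064 m and angle between stone_center's own z axis and vertical below 0.08 rad and angle between the x axis of stone_center and the x axis of clamp, either way round below 0.1 rad and y of stone_center in the frame of clamp between -0.025 and 0.025 m and linear speed of stone below 0.01 m/s); the robot touches nothing.
It fails at once if the stone was crushed: pad pressed in by more than 13 mm (value of joint pad above 0.013 m).
It fails at once if the jaw was shoved by the robot (over 10 N) instead of moved with the lever (contact force between any of the fingers, the arm and jaw above 10 N).
It fails at once if the lamp was struck (over 5 N) (contact force between any of the arm, the fingers and lamp above 5 N).
It fails at once if a bystander was moved by more than 30 mm (distance of any of jar, offcut, mallet from where it was at the start of the episode above 0.03 m).
It also fails if it takes over 72 s, if anything falls off the work surface, if the arm or the gripper's body presses on something with over 40 N, if the wrist force passes 120 N, or if a joint passes its speed limit or range.

### The arm

A 7-joint arm with a two-finger parallel gripper is mounted at the origin on the work surface. World frame = base frame: x ahead of the robot, y to its left, z up, the work surface at z = 0. Lengths are in m, angles in rad, forces in N, time in s.
With the tool pointing down it reaches from about 0.425 to 0.875 m from the base axis. Payload 4.7 kg.
Tool frame: the origin (TCP) lies midway between the tips of the shut fingers; the grasp point (between the pads) lies 19 mm behind it; z points along the fingers, y is the line along which they close (so a half turn about z gives the same grasp; the last joint's range is limited). The gripper opens to 87 mm and grips with 3 to 60 N. Pads are 19 mm wide; open, the fingers measure 117 mm over their backs; the gripper's body (75 mm by 190 mm) begins 51 mm behind the grasp point.
Start: joints at [-1.248, 0.321, -0.07, 1.45, 0.023, 1.371, -0.057], TCP at [0.198, 0.619, 0.223] pointing down, gripper open.
Joint ranges: [-2.86, 2.86], [-0.3, 2.09], [-1.38, 1.24], [0.06, 2.45], [-1.56, 4.7], [0.09, 2.05], [-2.69, 2.69]. Speed limits (rad/s): [2.57, 2.57, 3.14, 3.14, 3.14, 3.14, 3.14].

### API

Orientations are given as a unit quaternion [w, x, y, z].
In Python, from rig import robot gives the robot as it stands. The module is installed in compiled form; this text tells all that it offers.
- The arm moves only by the tool arm_command, never from a script. Its argument "increments" is a list of rows, each a list of 3 entries, a list of its own where there are three numbers: the gripper command: -1 is shut, 1 is fully open, values between are in proportion, then the shift along the world's x, y, z in units of 0.025 m (1.0 is 0.025 m), then the turn about the world's z in units of pi/2 rad (1.0 is pi/2 rad). A call has 1 to 10 rows; each row shifts and turns the commanded pose from where the row before left it; what a row does not reach is not made up. A row lasts 1/12 s, in which the tool goes at most 41.7 mm and 7.16 degrees, less where a joint would pass 70% of its speed; a pose out of reach is approached as far as the arm can. A call with a number of a shift or a turn outside -1 to 1 is refused whole. A call with a gripper value outside its range is refused whole. The fingers move at their own pace and stop on an object; "force" is the grip in N (left out, the last holds). Time passes only in rows, so rows that do not move let the fingers close. It gives the time, the measured TCP pose, the force, the opening and the grip force at its end, in the units of the state.
- robot.get_state(): the state, without advancing time (a new reading comes with each control period).
- robot.grab_frame(name): name is "scene" or "top" or "wrist"; returns a dict with "pixels" (420x560x3 uint8, red, green, blue), "z_map" (420x560 float32, m along the optical axis (not along the pixel's ray), 0 where there is no reading), "mtx" (3x3 intrinsics, pixels), "rvec" (rotation vector, rad) and "tvec" (3), from world to camera coordinates, as OpenCV has them. Camera axes: x right, y down, z forward; pixel columns grow to the right and rows downward; lengths in m; the calibration is good to about 2 mm. A picture is of the moment at which its call begins.
- robot.hand_in(): hands the job in; it is judged then, once.
The state is a dict: "t": time; "joint_positions": joint angles; "joint_vel": joint speeds; "joint_efforts": joint torques, N m; "eef_pos": TCP position; "orientation": TCP orientation; "wrist_force": force on the tool from outside, world axes, zero at the start; "ft_torque": the same for the moment, N m; "width": opening from 0.0 (shut) to 1.0 (fully open); "finger_force": force on a finger pad.
Only numpy, scipy, OpenCV 4.12 (cv2) and the standard library are available. Lean on these libraries where they do the work, as an engineer would, in place of code of your own. Each camera call takes 0.05 s, during which the arm holds its last target. There are 200 camera calls.

## Working session

There is one attempt and no reset: what is moved stays moved. The work goes in short steps, Python scripts to look and compute and a tool call to move; the robot and the scene stay as the last step left them, time stands still between calls to the robot, and variables do not carry over. Pictures are saved under pics/ and viewed, at most 10 in all, crops included, and the job is handed in when it is done.

Besides the shell and the picture viewer there is one more tool, called after "Emit:" as name(argument=value, ...) on one line, values as JSON. arm_command: Moves the arm, as the interface text tells. Its arguments: {"type":"object","properties":{"increments":{"type":"array","items":{"type":"array"}},"force":{"type":"number"}},"required":["increments"]}

```bash
mkdir -p pics; cat > h.py <<'E'
import numpy as np, cv2, pickle
from rig import robot
def grab(n):
    f=robot.grab_frame(n); f={k:np.asarray(v) for k,v in f.items()}
    f['R']=cv2.Rodrigues(f['rvec'].astype(float))[0]; return f
def pts(f):
    z=f['z_map']; v,u=np.indices(z.shape); K=f['mtx']
    c=np.stack([(u-K[0,2])/K[0,0]*z,(v-K[1,2])/K[1,1]*z,z],-1)
    return (c-f['tvec'].ravel())@f['R']
def save(f,name,crop=None,s=1):
    p=f['pixels'][...,::-1]
    if crop: p=p[crop[0]:crop[1],crop[2]:crop[3]]
    cv2.imwrite('pics/'+name,cv2.resize(p,None,fx=s,fy=s))
E
python3 - <<'E'
from h import *
for n in('scene','top'):
    f=grab(n); pickle.dump(f,open(n+'.pkl','wb')); save(f,n+'0.png',s=1.4)
print(robot.get_state())
E
```

```text
{'t': 0.1, 'joint_positions': array([-1.24790938,  0.32176868, -0.0700717 ,  1.45155492,  0.0226254 ,
        1.37081153, -0.05690093]), 'joint_vel': array([-0.00058157, -0.00176151, -0.00052368, -0.00359036, -0.00056821,
        0.00172957, -0.00090337]), 'joint_efforts': array([-6.02929667e-04, -4.92570233e+01, -4.05895757e-01, -3.13398099e+01,
       -6.42083609e-02,  3.94163327e-02,  6.63381320e-05]), 'eef_pos': array([0.19744773, 0.61875914, 0.22155697]), 'orientation': array([-7.40215478e-05,  1.53771034e-01,  9.88106117e-01, -8.74899319e-04]), 'wrist_force': array([ 0.59328618, -0.34671063, -0.26359272]), 'ft_torque': array([-0.01143868,  0.00453247, -0.01047954]), 'finger_force': 0.0, 'width': 0.998829065330319}
```

View pics/scene0.png

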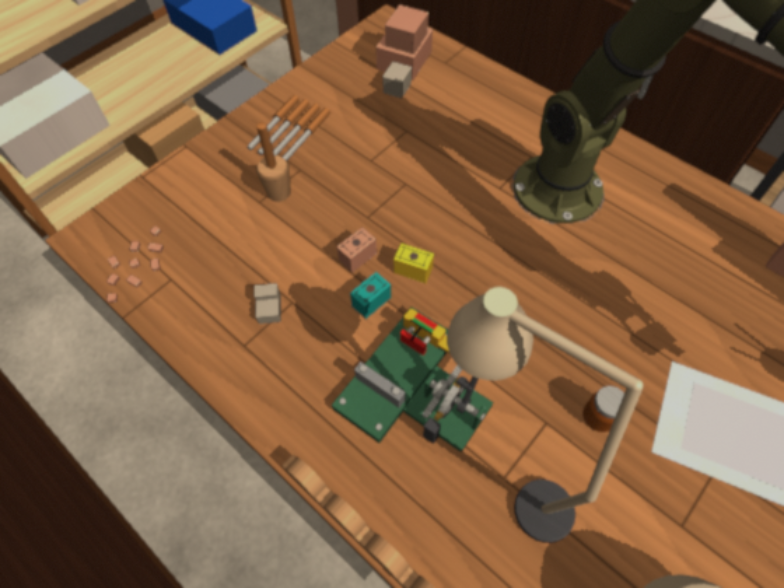

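View pics/top0.png

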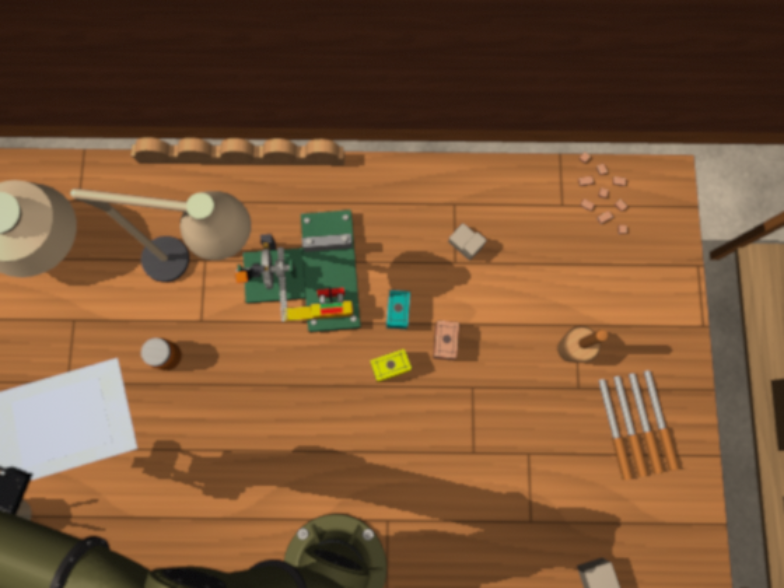

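The top view (shown at 1.4×) could confuse these with the stone: pink block with pencil lines (446,339), teal twin (398,309), yellow twin (391,365), grey offcut (467,240). The pink stack behind the bench is at scene (405,45). By the description I choose the pink one at (446,339). Clamp bed is at (330,270), red pad at (330,293), grey stop at (327,240), and orange grip end at (243,275).

```bash
cat > m.py <<'E'
from h import *
def rect(P,m):
    q=P[m][:,:2]; r=cv2.minAreaRect((q*1000).astype(np.float32)); return r,np.median(P[m],0)
def big(m):
    n,l,s,c=cv2.connectedComponentsWithStats(m.astype(np.uint8)); return l==1+np.argmax(s[1:,4])
E
python3 - <<'E'
from m import *
for n in('top','scene'):
    f=pickle.load(open(n+'.pkl','rb')); P=pts(f); hsv=cv2.cvtColor(f['pixels'],cv2.COLOR_RGB2HSV); H,S,V=[hsv[...,i].astype(int) for i in range(3)]
    z=P[...,2]; x=P[...,0]; y=P[...,1]; reg=(x>.2)&(x<.95)&(abs(y)<.45)
    print(n,'stonepix',f['pixels'][242,318],'cam',-f['R'].T@f['tvec'].ravel())
    def show(k,m):
        if m.sum()<8: print(k,'few');return
        print(k,m.sum(),rect(P,m))
    top=reg&(z>.052)&(z<.068)
    show('pink',big(top&((H<12)|(H>172))&(S>50)&(S<150)&(y<-.1)))
    show('teal',big(top&(H>80)&(H<100)&(S>100))); show('yel',big(top&(H>22)&(H<35)&(S>150)&(y<-.05)))
    show('bed',big(reg&(z>.024)&(z<.036)&(H>60)&(H<90)&(S>60)))
    show('stop',big(reg&(z>.07)&(z<.08)&(S<60)&(x>.6)))
    show('red',reg&(z>.055)&(z<.085)&((H<5)|(H>174))&(S>190))
    show('jawyel',big(reg&(z>.065)&(z<.085)&(H>18)&(H<32)&(S>180)&(y>-.06)))
    show('orange',reg&(z>.1)&(z<.3)&(H>5)&(H<18)&(S>180))
    show('black',big(reg&(z>.15)&(z<.28)&(V<70)&(S<90)&(x>.4)))
    show('jar',big(reg&(z>.08)&(z<.1)&(y>.2)&(S<60)))
f=pickle.load(open('top.pkl','rb')); save(f,'crop0.png',(130,300,150,370),3.4)
E
```

```text
top stonepix [102  81  74] cam [ 0.28530996 -0.09738706  1.54502253]
pink 371 (((487.762451171875, -240.89431762695312), (47.76366424560547, 78.97636413574219), 85.70137023925781), array([ 0.48708773, -0.24054413,  0.06026642]))
teal 321 (((556.3651733398438, -133.19644165039062), (45.54496383666992, 77.12535858154297), 85.37588500976562), array([ 0.55301944, -0.13240294,  0.05995333]))
yel 379 (((431.0784606933594, -118.3050537109375), (48.19878005981445, 79.4379653930664), 19.36322784423828), array([ 0.43057461, -0.11774158,  0.06008516]))
bed 1239 (((605.970703125, 23.120075225830078), (188.4520263671875, 119.54778289794922), 5.525127410888672), array([0.63414722, 0.01976463, 0.03015267]))
stop 179 (((706.635498046875, 28.361812591552734), (23.03192901611328, 109.64010620117188), 5.82083797454834), array([0.7047591 , 0.02666231, 0.0749561 ]))
red 90 (((569.102294921875, 15.327310562133789), (52.3416748046875, 56.16973876953125), 5.190486431121826), array([0.58672075, 0.01629139, 0.07255582]))
jawyel 62 (((554.1925659179688, -19.844669342041016), (26.352815628051758, 21.84915161132
[... 1352 characters left out ...]
825882434844971), array([0.70687476, 0.03544959, 0.07453045]))
red 142 (((568.6535034179688, 18.76248550415039), (59.33635711669922, 58.95034408569336), 7.290954113006592), array([0.59180505, 0.02090196, 0.07147498]))
jawyel 83 (((549.6834716796875, 41.137630462646484), (27.531049728393555, 41.638458251953125), 5.6973395347595215), array([0.55277363, 0.05077552, 0.07438582]))
orange few
black 13 (((618.0586547851562, 185.45431518554688), (7.280084609985352, 5.314087867736816), 81.0325927734375), array([0.61729406, 0.18505191, 0.15683174]))
jar 321 (((451.3044128417969, 386.26220703125), (59.129669189453125, 43.95505905151367), 11.883512496948242), array([0.45290549, 0.38862765, 0.08960955]))
```

View pics/crop0.png

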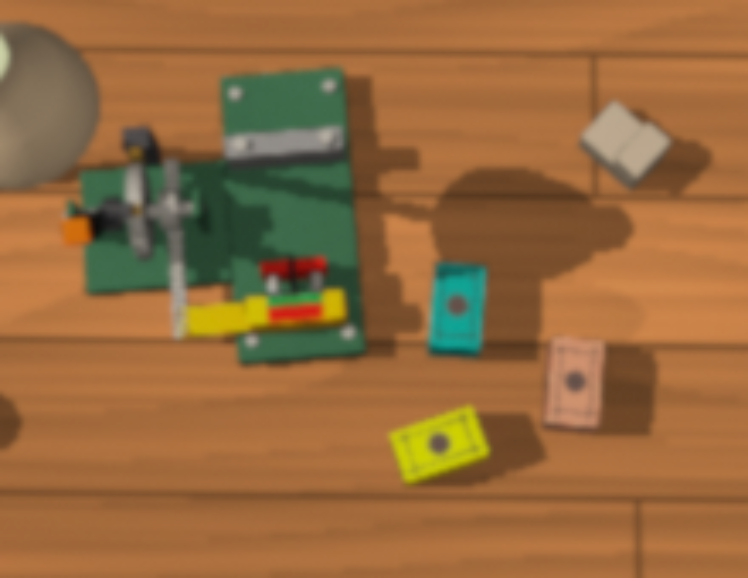

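The crop shows the pink block with pencil frame and dot at crop pixel (575,382), so that choice stands. Next I move over it.

Emit:
arm_command(increments=[[1,[0.8,-1,0],0],[1,[0.8,-1,0],0],[1,[0.8,-1,0],0],[1,[0.8,-1,0],0],[1,[0.8,-1,0],0],[1,[0.8,-1,0],0],[1,[0.8,-1,0],0],[1,[0.8,-1,0],0],[1,[0.8,-1,0],0],[1,[0.8,-1,0],0]])

```text
t: 0.93
eef_pos: [0.3981, 0.3677, 0.2222]
orientation: [-0.0, 0.154, 0.988, -0.0]
wrist_force: [0.6, 0.7, 0.2]
width: 1.004
finger_force: 0.0
```

Emit:
arm_command(increments=[[1,[0.5,-1,0],0.02],[1,[0.5,-1,0],0.02],[1,[0.4,-1,0],0.02],[1,[0.3,-1,0],0.02],[1,[0.2,-1,0],0.02],[1,[0.1,-1,0],0.02],[1,[0,-1,0],0.02],[1,[0,-1,0],0.01],[1,[0,-1,0],0],[1,[0,-1,0],0]])

```text
t: 1.77
eef_pos: [0.4471, 0.1179, 0.2222]
orientation: [-0.0, 0.037, 0.999, -0.0]
wrist_force: [0.3, -0.6, 0.5]
width: 1.0
finger_force: 0.0
```

Emit:
arm_command(increments=[[1,[0.1,-1,0],0],[1,[0.1,-1,0],0],[1,[0.1,-1,0],0],[1,[0.1,-1,0],0],[1,[0.1,-1,0],0],[1,[0.1,-1,0],0],[1,[0.1,-1,0],0],[1,[0.1,-1,0],0],[1,[0.1,-1,0],0],[1,[0,-1,0],0]])

```text
t: 2.6
eef_pos: [0.47, -0.1319, 0.2224]
orientation: [-0.0, 0.036, 0.999, 0.0]
wrist_force: [-0.1, 0.7, -0.8]
width: 1.003
finger_force: 0.0
```

Emit:
arm_command(increments=[[1,[0.14,-0.86,0],0],[1,[0.14,-0.86,0],0],[1,[0.14,-0.86,-0.8],0],[1,[0.14,-0.86,-0.8],0],[1,[0.14,-0.86,-0.8],0],[1,[0,0,-0.8],0],[1,[0,0,0],0]])

```text
t: 3.18
eef_pos: [0.4844, -0.2385, 0.1385]
orientation: [-0.004, 0.038, 0.999, 0.0]
wrist_force: [-1.2, 1.0, -0.3]
width: 1.001
finger_force: 0.0
```

```bash
python3 - <<'E'
from m import *
f=grab('wrist'); P=pts(f); hsv=cv2.cvtColor(f['pixels'],cv2.COLOR_RGB2HSV); H,S,V=[hsv[...,i].astype(int) for i in range(3)]
z=P[...,2]
m=(z>.052)&(z<.068)&((H<14)|(H>170))&(S>40)&(S<160)
m=big(m);print(m.sum(),rect(P,m),robot.get_state()['eef_pos'],-f['R'].T@f['tvec'].ravel())
f=grab('top'); P=pts(f);print('top ok')
save(grab('wrist'),'w1.png')
E
```

```text
1199 (((486.9947509765625, -239.10621643066406), (41.118202209472656, 71.26873016357422), 85.61014556884766), array([ 0.48532817, -0.23973181,  0.05950509])) [ 0.48562322 -0.23781264  0.14051636] [ 0.40270243 -0.23331428  0.30081242]
top ok
```

View pics/w1.png

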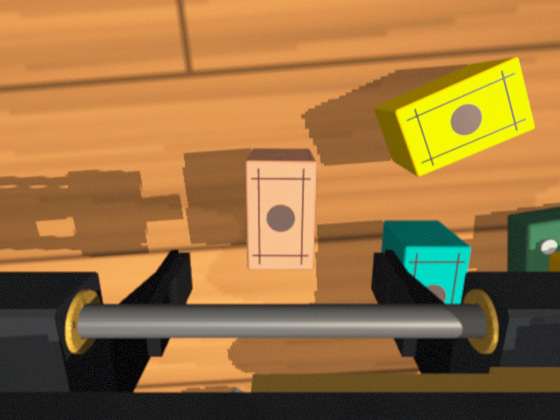

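The wrist view shows the pencilled pink top (centre 281,213) between the fingers (170–395), clear of the teal and yellow ones. I go down and grip.

Emit:
arm_command(increments=[[1,[0.04,-0.04,-0.8],0],[1,[0,0,-0.8],0],[1,[0,0,-0.8],0],[1,[0,0,-0.8],0],[1,[0,0,-0.8],0],[1,[0,0,-0.7],0],[1,[0,0,0],0],[-1,[0,0,0],0],[-1,[0,0,0],0],[-1,[0,0,0],0]], force=25)

```text
t: 4.17
eef_pos: [0.4902, -0.2395, 0.027]
orientation: [0.002, 0.036, 0.999, -0.0]
wrist_force: [0.7, -0.5, 0.5]
width: 0.852
finger_force: 0.0
```

Emit:
arm_command(increments=[[-1,[0,0,0],0],[-1,[0,0,0],0],[-1,[0,0,0],0],[-1,[0,0,0.5],0],[-1,[0,0,0.8],0],[-1,[0,0,1],0],[-1,[0,0,1],0],[-1,[0,0,1],0],[-1,[0,0,1],0],[-1,[0,0,0.7],0]])

```text
t: 5.0
eef_pos: [0.4884, -0.2397, 0.1774]
orientation: [0.001, 0.037, 0.999, -0.0]
wrist_force: [0.9, -0.7, -4.2]
width: 0.55
finger_force: 25.0
```

Emit:
arm_command(increments=[[-1,[0.5,0.8,0],0.01],[-1,[0.6,1,0],0.015],[-1,[0.6,1,0],0.015],[-1,[0.6,1,0],0.015],[-1,[0.6,1,0],0.015],[-1,[0.6,1,0],0.015],[-1,[0.6,1,0],0.015],[-1,[0.6,1,0],0.009],[-1,[0.6,1,0],0],[-1,[0.5,0.9,0],0]])

```text
t: 5.83
eef_pos: [0.6344, 0.0066, 0.1744]
orientation: [-0.001, -0.05, 0.999, 0.0]
wrist_force: [0.7, -0.4, -5.1]
width: 0.545
finger_force: 25.0
```

Emit:
arm_command(increments=[[-1,[0.5,0.5,0],0],[-1,[0,0.3,-0.7],0],[-1,[0,0,-0.8],0],[-1,[0,0,-0.5],0],[-1,[0,0,0],0],[-1,[0,0,0],0]])

```text
t: 6.33
eef_pos: [0.6453, 0.0231, 0.1241]
orientation: [-0.001, -0.049, 0.999, -0.0]
wrist_force: [0.3, -0.4, -4.0]
width: 0.548
finger_force: 25.0
```

```bash
cat > look.py <<'E'
from m import *
def look(n,save_=None,crop=None,s=1):
    f=grab(n); P=pts(f); hsv=cv2.cvtColor(f['pixels'],cv2.COLOR_RGB2HSV); H,S,V=[hsv[...,i].astype(int) for i in range(3)]
    z=P[...,2]; x=P[...,0]; y=P[...,1]; reg=(x>.45)&(x<.85)&(abs(y-.03)<.09)
    def show(k,m):
        m=big(m) if m.sum() else m
        if m.sum()<8: print(k,'few');return
        r,c=rect(P,m); print(n,k,m.sum(),np.round(r[0],1),np.round(r[1],1),round(r[2],1),'z',c[2].round(4))
    show('stone',reg&((H<14)|(H>170))&(S>40)&(S<160)&(z>.08)&(z<.2)&(x>.58))
    show('stop',reg&(z>.07)&(z<.08)&(S<60)&(x>.66))
    show('red',reg&(z>.066)&(z<.078)&((H<5)|(H>174))&(S>190)&(x>.575))
    show('jawyel',reg&(z>.068)&(z<.085)&(H>18)&(H<32)&(S>180))
    if save_: save(f,save_,crop,s)
E
python3 - <<'E'
from look import *
look('top'); look('scene'); look('wrist','w2.png'); print(robot.get_state()['eef_pos'],robot.get_state()['orientation'])
E
```

```text
top stone 127 [617.2  14. ] [38.7 23.2] 90.0 z 0.1453
stop few
top red 27 [591.    2.1] [11.1 25.2] 6.2 z 0.0709
top jawyel 59 [554.4 -20.9] [26.5 18.7] 1.1 z 0.0761
scene stone 340 [670.4  25.9] [38.2 59.4] 12.4 z 0.1454
scene stop 287 [706.1  32.3] [ 23.5 109.8] 5.4 z 0.0746
red few
jawyel few
wrist stone 14191 [628.   20.4] [44.6 55.3] 5.1 z 0.148
stop few
wrist red 964 [590.7   3.4] [12.  26.7] 5.7 z 0.0707
wrist jawyel 4156 [549.4  15.6] [27.8 90.1] 5.6 z 0.0753
[0.64701396 0.02275398 0.12657178] [ 1.17221119e-03 -4.86127118e-02  9.98817015e-01  3.73503141e-05]
```

View pics/w2.png

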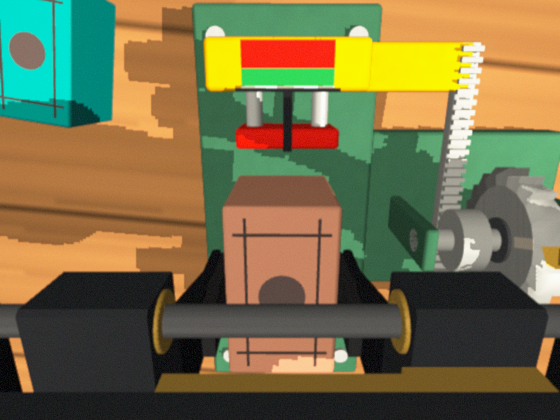

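The wrist view shows the stone (top at 283,290) lined up between pad (288,137) and stop, square to the bed, with the shaft plate at (410,235) clear of the finger. I lower it.

Emit:
arm_command(increments=[[-1,[0,0.08,-0.6],0],[-1,[0,0,-0.7],0],[-1,[0,0,-0.6],0],[-1,[0,0,-0.5],0],[-1,[0,0,-0.3],0],[-1,[0,0,-0.1],0],[-1,[0,0,0],0],[-1,[0,0,0],0]])

```text
t: 7.15
eef_pos: [0.6489, 0.0255, 0.062]
orientation: [0.003, -0.049, 0.999, 0.001]
wrist_force: [-8.2, 1.2, 21.6]
width: 0.55
finger_force: 25.0
```

```bash
python3 - <<'E'
from look import *
look('scene'); look('wrist','w3.png'); s=robot.get_state(); print(s['eef_pos'],s['wrist_force'],s['width'])
E
```

```text
scene stone 324 [647.4  35.4] [80.9 71.1] 8.7 z 0.0912
scene stop 276 [706.  32.] [ 23.2 110.5] 5.4 z 0.0746
red few
scene jawyel 76 [552.9  39.5] [25.4 48.3] 18.8 z 0.0753
wrist stone 12744 [627.4  22.4] [43.7 51.7] 5.4 z 0.0893
wrist stop 238 [698.1  -3.8] [ 3.6 13.5] 6.4 z 0.0729
wrist red 1935 [590.8   3.2] [12.  26.9] 5.5 z 0.0707
wrist jawyel 8706 [549.4  15.5] [28.  90.7] 5.4 z 0.0753
[0.64894198 0.02548033 0.06201875] [-8.33489051  1.5147667  21.60940801] 0.546592454163462
```

View pics/w3.png

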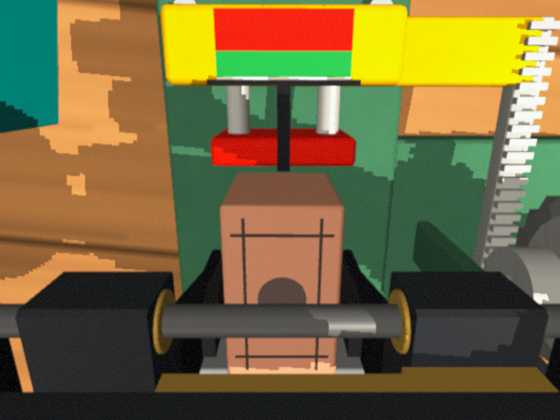

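The wrist view shows the stone (top z ≈ 90 mm, so on the bed) between pad (284,148) and stop. I ease off and release.

Emit:
arm_command(increments=[[-1,[0,0,0.2],0],[-1,[0,0,0],0],[0.4,[0,0,0],0],[0.5,[0,0,0],0],[0.5,[0,0,0],0],[0.5,[0,0,0],0],[0.5,[0,0,0],0]])

```text
t: 7.83
eef_pos: [0.6462, 0.0252, 0.06]
orientation: [0.0, -0.049, 0.999, -0.0]
wrist_force: [-0.1, -0.6, -0.4]
width: 0.737
finger_force: 0.0
```

Emit:
arm_command(increments=[[0.5,[0,0,0.4],0],[0.5,[0,0,0.8],0],[0.5,[0,0,1],0],[0.5,[0,0,1],0],[0.5,[0,0,1],0],[0.5,[0,0,0.8],0],[0.5,[-0.5,-0.5,0],0],[0.5,[-1,-0.5,0],0],[0.5,[-1,-0.5,0],0],[0.5,[-1,-0.5,0],0]])

```text
t: 8.67
eef_pos: [0.5577, -0.0256, 0.1857]
orientation: [0.0, -0.049, 0.999, -0.0]
wrist_force: [-0.1, -0.8, 0.7]
width: 0.747
finger_force: 0.0
```

```bash
python3 - <<'E'
from look import *
look('top'); look('scene','s2.png',(150,350,200,420),3); s=robot.get_state(); print(s)
E
```

```text
stone few
stop few
red few
jawyel few
scene stone 484 [646.6  25.6] [80.8 48.9] 5.5 z 0.0893
scene stop 284 [706.6  32.5] [ 23.2 109.5] 5.8 z 0.0747
scene red 28 [589.1  35.1] [27.   9.6] 83.1 z 0.0712
scene jawyel 78 [553.4  37.2] [26.8 51.5] 17.2 z 0.0752
{'t': 8.7667, 'joint_positions': array([-0.56846086,  0.15776271,  0.63444448,  1.75769513, -0.09898108,
        1.25930695,  1.75480106]), 'joint_vel': array([-0.00671635,  0.05549262, -0.03895545, -0.07363626, -0.05733276,
       -0.03615257,  0.00373583]), 'joint_efforts': array([-8.71811304e-01, -3.28415036e+01,  2.34107718e+00, -2.92691499e+01,
        1.33698606e-01,  2.88322996e-01, -1.76837516e-02]), 'eef_pos': array([ 0.5553619 , -0.02810981,  0.18583754]), 'orientation': array([-6.46487134e-04, -4.66921618e-02,  9.98908969e-01,  5.44519486e-04]), 'wrist_force': array([-0.18743982, -0.20274965,  0.27265807]), 'ft_torque': array([ 0.03089186, -0.01995681, -0.00036273]), 'finger_force': 0.0, 'width': 0.7507478586263588}
```

The stone is in place at (0.6466, 0.0256) with yaw 5.5°. The rows offer no tilt, so I raise the tool beyond its tool-down reach, clear of the lamp, to see how the arm "approaches as far as it can".

Emit:
arm_command(increments=[[0,[0,-1,1],0],[0,[0.4,-1,1],0],[0,[0.4,-1,1],0],[0,[0.4,-1,1],0],[0,[0.4,-1,1],0],[0,[0,-0.6,1],0],[0,[0,0,1],0],[0,[0,0,1],0],[0,[0,0,1],0],[0,[0,0,1],0]])

```text
t: 9.6
eef_pos: [0.5988, -0.1645, 0.437]
orientation: [0.001, -0.049, 0.999, -0.0]
wrist_force: [0.6, -0.6, 0.7]
width: 0.499
finger_force: 0.0
```

Emit:
arm_command(increments=[[0,[0,0,1],0],[0,[0,0,1],0],[0,[0,0,1],0],[0,[0,0,1],0],[0,[0,0,1],0],[0,[0,0,1],0],[0,[0,0,1],0],[0,[0,0,1],0]])

```text
t: 10.27
eef_pos: [0.5922, -0.1584, 0.5755]
orientation: [0.015, -0.054, 0.998, -0.004]
wrist_force: [-0.8, 1.3, 0.5]
width: 0.501
finger_force: 0.0
```

```bash
python3 -c "
from rig import robot
s=robot.get_state();print(s['eef_pos'],s['orientation'],s['joint_positions'])"
```

```text
[ 0.59224146 -0.15841299  0.57552543] [ 0.01543229 -0.05447174  0.99838886 -0.00378958] [ 0.10183233  0.33646319  0.20726315  0.72578411 -0.08071401  2.05302315
  1.9378828 ]
```

Emit:
arm_command(increments=[[0,[1,-0.2,1],0],[0,[1,-0.2,1],0],[0,[1,-0.2,1],0],[0,[1,-0.2,1],0],[0,[1,-0.2,1],0],[0,[1,-0.2,1],0]])

```text
t: 10.77
eef_pos: [0.6886, -0.1779, 0.6101]
orientation: [0.09, -0.05, 0.994, -0.032]
wrist_force: [-0.8, -0.1, -0.0]
width: 0.498
finger_force: 0.0
```

```bash
python3 -c "
from rig import robot
s=robot.get_state();print(s['eef_pos'],s['orientation'],s['joint_positions'])"
```

```text
[ 0.68856152 -0.17786163  0.61014347] [ 0.09036852 -0.05046934  0.99412084 -0.03178269] [ 0.13825508  0.54069121  0.24701986  0.3633806  -0.15363692  2.05284392
  1.92640616]
```

Emit:
arm_command(increments=[[0,[0,0,-1],0],[0,[0,0,-1],0]])

```text
t: 10.93
eef_pos: [0.6905, -0.1791, 0.5606]
orientation: [0.092, -0.05, 0.994, -0.033]
wrist_force: [0.2, -1.1, -0.3]
width: 0.501
finger_force: 0.0
```

The tilt is kept as the command is rebased (hand leaning to the robot, about 11°). I keep raising it.

Emit:
arm_command(increments=[[0,[-0.4,0,1],0],[0,[-0.4,0,1],0],[0,[-0.4,0,1],0],[0,[-0.4,0,1],0],[0,[-0.4,0,1],0],[0,[-0.4,0,1],0],[0,[-0.4,0,1],0],[0,[-0.4,0,1],0]])

```text
t: 11.6
eef_pos: [0.5841, -0.172, 0.6962]
orientation: [0.13, -0.05, 0.989, -0.045]
wrist_force: [-0.6, 0.8, -0.5]
width: 0.5
finger_force: 0.0
```

Emit:
arm_command(increments=[[0,[0,0,1],0],[0,[0,0,1],0],[0,[0,0,1],0],[0,[0,0,1],0],[0,[0,0,1],0],[0,[0,0,1],0],[0,[0,0,1],0],[0,[0,0,1],0]])

```text
t: 12.27
eef_pos: [0.5567, -0.1629, 0.774]
orientation: [0.201, -0.05, 0.976, -0.068]
wrist_force: [-0.5, 0.3, 0.9]
width: 0.497
finger_force: 0.0
```

```bash
cat > st.py <<'E'
from rig import robot
import numpy as np
from scipy.spatial.transform import Rotation as R
s=robot.get_state();M=R.from_quat(np.roll(s['orientation'],-1)).as_matrix()
print(s['t'],s['eef_pos'],s['joint_positions'].round(3),s['wrist_force'].round(1))
z=M[:,2];print('tilt',np.degrees(np.arccos(-z[2])).round(1),'z',z.round(3),'azim',np.degrees(np.arctan2(z[1],z[0])).round(1),'y',M[:,1].round(3))
E
python3 st.py
```

```text
12.2667 [ 0.55666894 -0.16289077  0.77404185] [ 0.066  0.243  0.324  0.427 -0.127  2.053  1.953] [-0.5  0.3  0.9]
tilt 24.5 z [ 0.399 -0.114 -0.91 ] azim -15.9 y [-0.069  0.986 -0.153]
```

Emit:
arm_command(increments=[[0,[0,1,-0.3],0],[0,[0,1,-0.3],0],[0,[-0.2,1,-0.3],0],[0,[-0.2,1,-0.3],0],[0,[-0.2,1,0],0],[0,[-0.2,1,0],0],[0,[-0.3,1,0],0],[0,[-0.3,1,0],0],[0,[-0.3,1,0],0],[0,[-0.3,1,0],0]])

```text
t: 13.1
eef_pos: [0.506, 0.088, 0.7439]
orientation: [0.201, -0.049, 0.976, -0.068]
wrist_force: [1.0, 0.5, 1.2]
width: 0.499
finger_force: 0.0
```

Emit:
arm_command(increments=[[0,[-0.3,1,0],0],[0,[-0.3,1,0],0],[0,[-0.3,1,0],0],[0,[-0.3,1,0],0],[0,[-0.3,1,0],0],[0,[-0.3,1,0],0],[0,[-0.3,1,0],0]])

```text
t: 13.68
eef_pos: [0.476, 0.2079, 0.7377]
orientation: [0.197, -0.05, 0.977, -0.067]
wrist_force: [0.5, -0.7, -1.0]
width: 0.501
finger_force: 0.0
```

```bash
python3 st.py
```

```text
13.6833 [0.47595358 0.20791638 0.73769637] [-1.199  0.103  0.618  0.71   0.291  2.052  1.255] [ 0.5 -0.7 -1. ]
tilt 24.0 z [ 0.391 -0.112 -0.913] azim -16.0 y [-0.071  0.986 -0.151]
```

Emit:
arm_command(increments=[[0,[0,0.3,1],0],[0,[0,0.3,1],0],[0,[0,0.3,1],0],[0,[0,0.3,1],0],[0,[0,0.3,1],0],[0,[0,0.3,1],0]])

```text
t: 14.18
eef_pos: [0.484, 0.2258, 0.7711]
orientation: [0.225, -0.053, 0.971, -0.058]
wrist_force: [-1.0, -0.1, 0.1]
width: 0.497
finger_force: 0.0
```

```bash
python3 st.py
```

```text
14.1833 [0.48397901 0.22584308 0.77110921] [-1.443  0.247  1.24   0.579 -0.034  2.053  1.394] [-1.  -0.1  0.1]
tilt 26.9 z [ 0.444 -0.09  -0.892] azim -11.4 y [-0.076  0.988 -0.137]
```

Emit:
arm_command(increments=[[0,[0,0.3,1],0],[0,[0,0.3,1],0],[0,[0,0.3,1],0],[0,[0,0.3,1],0],[0,[0,0.3,1],0],[0,[0,0.3,1],0],[0,[0,0.3,1],0],[0,[0,0.3,1],0],[0,[0,0.3,1],0],[0,[0,0.3,1],0]])

```text
t: 15.02
eef_pos: [0.4728, 0.2595, 0.8562]
orientation: [0.321, -0.061, 0.945, -0.035]
wrist_force: [0.0, -0.5, -0.2]
width: 0.502
finger_force: 0.0
```

```bash
python3 st.py
```

```text
15.0167 [0.47277381 0.25946742 0.85622268] [-1.318  0.288  1.175  0.329 -0.102  2.053  1.377] [ 0.  -0.5 -0.2]
tilt 37.6 z [ 0.61  -0.026 -0.792] azim -2.5 y [-0.094  0.99  -0.105]
```

Tilt is 37.6° toward the robot with the closing line nearly along the clamp's y, good for the grip. I descend on the robot's side of the lamp.

Emit:
arm_command(increments=[[0.2,[-0.2,-0.3,-0.8],0],[0.2,[-0.2,-0.3,-1],0],[0.2,[-0.2,-0.3,-1],0],[0.2,[-0.2,-0.3,-1],0],[0.2,[-0.2,-0.3,-1],0],[0.2,[0,-0.3,-1],0],[0.2,[0,-0.3,-1],0],[0.2,[0,-0.3,-1],0],[0.2,[0,-0.3,-1],0],[0.2,[0,-0.3,-1],0]])

```text
t: 15.85
eef_pos: [0.4422, 0.1976, 0.7234]
orientation: [0.307, -0.046, 0.95, -0.023]
wrist_force: [0.4, -0.1, 0.8]
width: 0.599
finger_force: 0.0
```

Emit:
arm_command(increments=[[0.2,[0,0,-1],0],[0.2,[0,0,-1],0],[0.2,[0,0,-1],0],[0.2,[0,0,-1],0],[0.2,[0,0,-1],0],[0.2,[0,0,-1],0],[0.2,[0,0,0],0]])

```text
t: 16.43
eef_pos: [0.4442, 0.1908, 0.6604]
orientation: [0.308, -0.041, 0.95, -0.024]
wrist_force: [1.5, -0.9, -0.7]
width: 0.607
finger_force: 0.0
```

```bash
python3 st.py; python3 - <<'E'
from look import *
look('wrist','w4.png')
E
```

```text
16.4333 [0.44419335 0.19078052 0.66040072] [-0.71  -0.3   -0.057  1.334  0.421  1.637  1.019] [ 1.5 -0.9 -0.7]
tilt 36.0 z [ 0.587 -0.021 -0.809] azim -2.1 y [-0.063  0.995 -0.072]
wrist stone 437 [642.   25.1] [77.4 47.8] 5.3 z 0.0883
wrist stop 543 [703.8  31.6] [ 23.4 109.3] 5.9 z 0.0736
red few
jawyel few
```

View pics/w4.png

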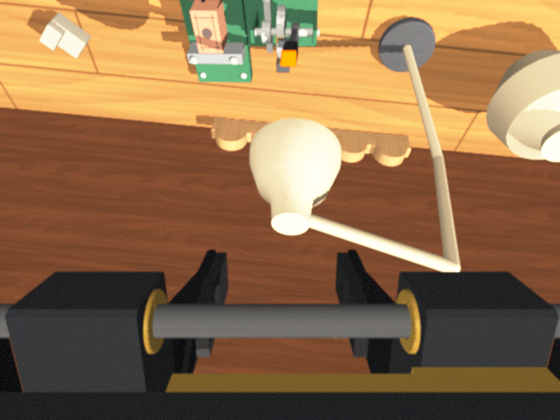

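The wrist view shows the lamp shade (295,160) ahead, the orange grip end (288,58) and the stone standing at (207,30). The arm is at a joint limit this close in, so I go out a little while descending.

Emit:
arm_command(increments=[[0.2,[0.4,0,-0.8],0],[0.2,[0.4,0,-0.8],0],[0.2,[0.4,0,-0.9],0],[0.2,[0.4,0,-0.9],0],[0.2,[0.2,0,-0.9],0],[0.2,[0.2,0,-0.9],0],[0.2,[0,0,-0.9],0],[0.2,[0,0,-0.9],0],[0.2,[0,0,-0.9],0],[0.2,[0,0,-0.9],0]])

```text
t: 17.32
eef_pos: [0.5102, 0.2113, 0.4489]
orientation: [0.3, -0.046, 0.952, -0.027]
wrist_force: [-0.3, -0.1, 0.4]
width: 0.602
finger_force: 0.0
```

```bash
python3 st.py
```

```text
17.3167 [0.51017422 0.21126365 0.44894284] [-0.528 -0.301 -0.131  1.764  0.367  1.211  0.955] [-0.3 -0.1  0.4]
tilt 35.1 z [ 0.574 -0.023 -0.818] azim -2.3 y [-0.071  0.994 -0.078]
```

Emit:
arm_command(increments=[[0.2,[0.1,-0.15,-0.7],0],[0.2,[0.1,-0.15,-0.7],0],[0.2,[0.1,-0.15,-0.7],0],[0.2,[0.1,-0.15,-0.7],0],[0.2,[0.1,-0.15,-0.7],0],[0.2,[0.1,-0.15,-0.7],0],[0.2,[0.1,-0.15,-0.7],0],[0.2,[0,0,-0.5],0],[0.2,[0,0,0],0]])

```text
t: 18.07
eef_pos: [0.5287, 0.1853, 0.311]
orientation: [0.297, -0.045, 0.953, -0.029]
wrist_force: [-0.2, -0.3, -0.7]
width: 0.599
finger_force: 0.0
```

```bash
python3 st.py;  cat > g.py <<'E'
from m import *
f=grab('wrist'); P=pts(f); hsv=cv2.cvtColor(f['pixels'],cv2.COLOR_RGB2HSV); H,S,V=[hsv[...,i].astype(int) for i in range(3)]
x,y,z=P[...,0],P[...,1],P[...,2]
m=big((z>.2)&(z<.3)&(H>5)&(H<18)&(S>180)&(abs(y-.18)<.05)&(abs(x-.57)<.09)); q=P[m]; v,u=np.where(m)
print('orange',m.sum(),q.min(0).round(4),np.median(q,0).round(4),q.max(0).round(4),'px',u.mean(),v.mean())
import sys
if len(sys.argv)>1: save(f,sys.argv[1])
E
python3 g.py w5.png
```

```text
18.0667 [0.52866074 0.18532288 0.31096544] [-0.478 -0.284 -0.115  2.02   0.397  0.941  0.909] [-0.2 -0.3 -0.7]
tilt 34.7 z [ 0.569 -0.028 -0.822] azim -2.8 y [-0.07   0.994 -0.082]
orange 124 [0.5649 0.1681 0.2526] [0.5672 0.1785 0.2546] [0.5839 0.191  0.2594] px 275.1290322580645 225.82258064516128
```

View pics/w5.png

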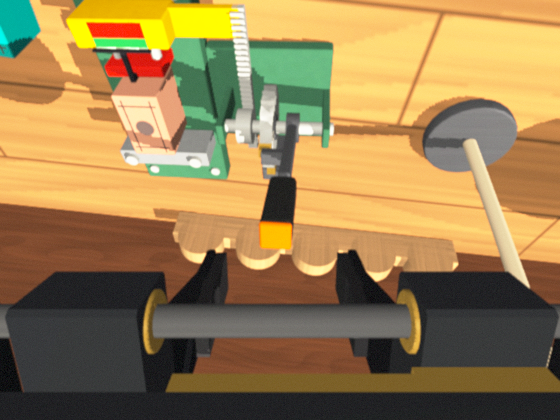

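The wrist view shows the orange end (275,230) and black grip below, centred between the fingers (222–340), stone standing at (150,115). I go along the tool axis and pinch.

Emit:
arm_command(increments=[[0.2,[0.33,-0.03,-0.48],0],[0.2,[0.33,-0.03,-0.48],0],[0.2,[0.33,-0.03,-0.48],0],[0.2,[0.33,-0.03,-0.48],0],[0.2,[0.33,-0.03,-0.48],0],[0.2,[0.33,-0.03,-0.48],0],[0.2,[0.33,-0.03,-0.48],0],[0.2,[0.33,-0.03,-0.48],0],[0.2,[0,0,0],0]])

```text
t: 18.87
eef_pos: [0.5967, 0.1785, 0.2167]
orientation: [0.298, -0.044, 0.953, -0.029]
wrist_force: [-0.7, -0.3, -1.0]
width: 0.602
finger_force: 0.0
```

Emit:
arm_command(increments=[[-1,[0,0,0],0],[-1,[0,0,0],0],[-1,[0,0,0],0],[-1,[0,0,0],0],[-1,[0,0,0],0]], force=20)

```text
t: 19.28
eef_pos: [0.5963, 0.179, 0.2188]
orientation: [0.299, -0.044, 0.953, -0.028]
wrist_force: [-0.4, 8.8, -1.0]
width: 0.303
finger_force: 5.0
```

```bash
python3 st.py
```

```text
19.2833 [0.5963137  0.17900733 0.21877893] [-0.431 -0.098 -0.082  2.057  0.477  0.705  0.857] [-0.4  8.8 -1. ]
tilt 35.0 z [ 0.573 -0.026 -0.819] azim -2.6 y [-0.067  0.995 -0.079]
```

Emit:
arm_command(increments=[[-1,[0,0.08,0],0],[-1,[0,0,0],0],[-1,[0.2,0.02,0.05],0],[-1,[0.2,0.02,0.05],0],[-1,[0,0,0],0],[-1,[0,0,0],0]])

```text
t: 19.78
eef_pos: [0.6057, 0.1808, 0.2212]
orientation: [0.298, -0.043, 0.953, -0.029]
wrist_force: [-10.6, -3.4, 8.9]
width: 0.286
finger_force: 20.3
```

```bash
python3 st.py
```

```text
19.7833 [0.60566997 0.18078332 0.22119717] [-0.429 -0.078 -0.078  2.033  0.475  0.71   0.863] [-10.6  -3.4   8.9]
tilt 34.9 z [ 0.571 -0.029 -0.82 ] azim -2.9 y [-0.065  0.995 -0.08 ]
```

Emit:
arm_command(increments=[[-1,[-0.34,-0.03,-0.1],0],[-1,[-0.34,-0.03,-0.12],0],[-1,[-0.33,-0.03,-0.14],0],[-1,[-0.33,-0.03,-0.15],0],[-1,[-0.32,-0.03,-0.17],0],[-1,[-0.31,-0.03,-0.19],0],[-1,[-0.3,-0.03,-0.2],0],[-1,[-0.29,-0.03,-0.21],0],[-1,[0,0,0],0],[-1,[0,0,0],0]])

```text
t: 20.62
eef_pos: [0.542, 0.1746, 0.1886]
orientation: [0.299, -0.043, 0.953, -0.029]
wrist_force: [-3.0, -4.1, 6.1]
width: 0.292
finger_force: 20.2
```

```bash
python3 st.py; python3 -c "
from look import *
look('wrist')
look('scene')"
```

```text
20.6167 [0.54200559 0.17458668 0.18859238] [-0.442 -0.18  -0.125  2.192  0.518  0.682  0.759] [-3.  -4.1  6.1]
tilt 34.9 z [ 0.572 -0.028 -0.82 ] azim -2.9 y [-0.066  0.995 -0.08 ]
wrist stone 1852 [643.5  25.1] [79.6 48.4] 5.4 z 0.0885
wrist stop 991 [704.3  31. ] [ 23.9 110.9] 5.0 z 0.0738
wrist red 572 [594.5  32.7] [36.3 22.2] 79.1 z 0.0701
wrist jawyel 2748 [554.9  17. ] [28.6 90.2] 6.1 z 0.0745
scene stone 482 [643.4  25.3] [86.1 48.7] 5.4 z 0.0892
scene stop 279 [706.2  32.7] [ 23.3 109.5] 6.4 z 0.0745
scene red 22 [594.4  38.1] [26.   7.9] 74.0 z 0.0697
scene jawyel 72 [555.8  41.6] [28.5 41.9] 6.3 z 0.0745
```

The jaw moved about 5.5–6 mm, a tooth. I push back and repeat.

Emit:
arm_command(increments=[[-1,[0.3,0.03,0.21],0],[-1,[0.3,0.03,0.2],0],[-1,[0.31,0.03,0.19],0],[-1,[0.32,0.03,0.17],0],[-1,[0.33,0.03,0.15],0],[-1,[0.33,0.03,0.14],0],[-1,[0.34,0.03,0.12],0],[-1,[0.36,0.03,0.1],0],[-1,[0,0,0],0],[-1,[0,0,0],0]])

```text
t: 21.55
eef_pos: [0.6069, 0.1809, 0.2204]
orientation: [0.298, -0.043, 0.953, -0.029]
wrist_force: [-2.4, -3.3, 6.2]
width: 0.292
finger_force: 20.2
```

Emit:
arm_command(increments=[[-1,[-0.34,-0.03,-0.1],0],[-1,[-0.34,-0.03,-0.12],0],[-1,[-0.34,-0.03,-0.14],0],[-1,[-0.33,-0.03,-0.15],0],[-1,[-0.33,-0.03,-0.17],0],[-1,[-0.31,-0.03,-0.19],0],[-1,[-0.31,-0.03,-0.2],0],[-1,[-0.3,-0.03,-0.21],0],[-1,[0,0,0],0],[-1,[0,0,0],0]])

```text
t: 22.38
eef_pos: [0.5412, 0.1744, 0.1871]
orientation: [0.298, -0.044, 0.953, -0.029]
wrist_force: [1.8, -4.4, -1.1]
width: 0.287
finger_force: 20.0
```

```bash
python3 st.py; python3 -c "
from look import *
look('wrist')"
```

```text
22.3833 [0.5412412  0.1744322  0.18709349] [-0.444 -0.179 -0.124  2.193  0.518  0.682  0.758] [ 1.8 -4.4 -1.1]
tilt 34.8 z [ 0.57  -0.029 -0.821] azim -2.9 y [-0.066  0.995 -0.081]
wrist stone 1813 [645.9  25.2] [79.9 48.7] 5.6 z 0.0885
wrist stop 891 [704.3  31.7] [ 23.7 109.8] 5.2 z 0.0738
wrist red 551 [598.8  33.4] [36.2 19.6] 79.9 z 0.0702
wrist jawyel 2645 [561.   17.3] [29.2 90.8] 6.4 z 0.0745
```

Emit:
arm_command(increments=[[-1,[0.3,0.03,0.21],0],[-1,[0.31,0.03,0.2],0],[-1,[0.32,0.03,0.19],0],[-1,[0.32,0.03,0.17],0],[-1,[0.33,0.03,0.15],0],[-1,[0.34,0.03,0.14],0],[-1,[0.34,0.03,0.12],0],[-1,[0.36,0.03,0.1],0],[-1,[0,0,0],0],[-1,[0,0,0],0]])

```text
t: 23.27
eef_pos: [0.6076, 0.1809, 0.2204]
orientation: [0.298, -0.043, 0.953, -0.029]
wrist_force: [-1.5, -3.8, 3.5]
width: 0.291
finger_force: 20.1
```

Emit:
arm_command(increments=[[-1,[-0.34,-0.03,-0.1],0],[-1,[-0.34,-0.03,-0.12],0],[-1,[-0.34,-0.03,-0.14],0],[-1,[-0.33,-0.03,-0.15],0],[-1,[-0.33,-0.03,-0.17],0],[-1,[-0.31,-0.03,-0.19],0],[-1,[-0.31,-0.03,-0.2],0],[-1,[-0.3,-0.03,-0.21],0],[-1,[0,0,0],0],[-1,[0,0,0],0]])

```text
t: 24.1
eef_pos: [0.5422, 0.1746, 0.1877]
orientation: [0.298, -0.044, 0.953, -0.029]
wrist_force: [1.7, -3.4, -0.7]
width: 0.287
finger_force: 20.0
```

```bash
python3 st.py; python3 -c "
from look import *
look('wrist')"
```

```text
24.1 [0.54216129 0.17457826 0.18766517] [-0.445 -0.178 -0.122  2.191  0.519  0.681  0.758] [ 1.7 -3.4 -0.7]
tilt 34.9 z [ 0.571 -0.029 -0.82 ] azim -2.9 y [-0.066  0.995 -0.081]
wrist stone 1710 [651.6  25.8] [79.  48.6] 5.3 z 0.0884
wrist stop 534 [700.5  64.6] [23.2 43.1] 4.5 z 0.0739
wrist red 518 [605.6  33.9] [36.8 17.2] 83.3 z 0.0701
wrist jawyel 2555 [567.2  18. ] [29.  90.5] 5.7 z 0.0745
```

Emit:
arm_command(increments=[[-1,[0.3,0.03,0.21],0],[-1,[0.31,0.03,0.2],0],[-1,[0.32,0.03,0.19],0],[-1,[0.32,0.03,0.17],0],[-1,[0.33,0.03,0.15],0],[-1,[0.34,0.03,0.14],0],[-1,[0.34,0.03,0.12],0],[-1,[0.36,0.03,0.1],0],[-1,[0,0,0],0],[-1,[0,0,0],0]])

```text
t: 24.98
eef_pos: [0.6081, 0.1809, 0.2205]
orientation: [0.298, -0.044, 0.953, -0.029]
wrist_force: [-1.6, -4.2, 3.0]
width: 0.291
finger_force: 20.1
```

Emit:
arm_command(increments=[[-1,[-0.34,-0.03,-0.1],0],[-1,[-0.34,-0.03,-0.12],0],[-1,[-0.34,-0.03,-0.14],0],[-1,[-0.33,-0.03,-0.15],0],[-1,[-0.33,-0.03,-0.17],0],[-1,[-0.31,-0.03,-0.19],0],[-1,[-0.31,-0.03,-0.2],0],[-1,[-0.3,-0.03,-0.21],0],[-1,[0,0,0],0],[-1,[0,0,0],0]])

```text
t: 25.82
eef_pos: [0.5431, 0.1747, 0.1882]
orientation: [0.299, -0.044, 0.953, -0.029]
wrist_force: [3.1, -4.0, -0.6]
width: 0.287
finger_force: 20.0
```

```bash
python3 st.py; python3 -c "
from look import *
look('wrist','w6.png',(0,150,40,300),3)"
```

```text
25.8167 [0.54308289 0.17467701 0.18822764] [-0.446 -0.178 -0.12   2.19   0.519  0.681  0.759] [ 3.1 -4.  -0.6]
tilt 34.9 z [ 0.572 -0.028 -0.82 ] azim -2.8 y [-0.066  0.995 -0.08 ]
wrist stone 1681 [652.6  25.6] [79.6 49. ] 5.1 z 0.0883
wrist stop 529 [700.8  65.4] [22.9 41.8] 4.0 z 0.0739
wrist red 533 [606.1  34. ] [35.8 23. ] 69.5 z 0.07
wrist jawyel 2449 [572.7  18.6] [28.3 90.5] 5.6 z 0.0745
```

View pics/w6.png

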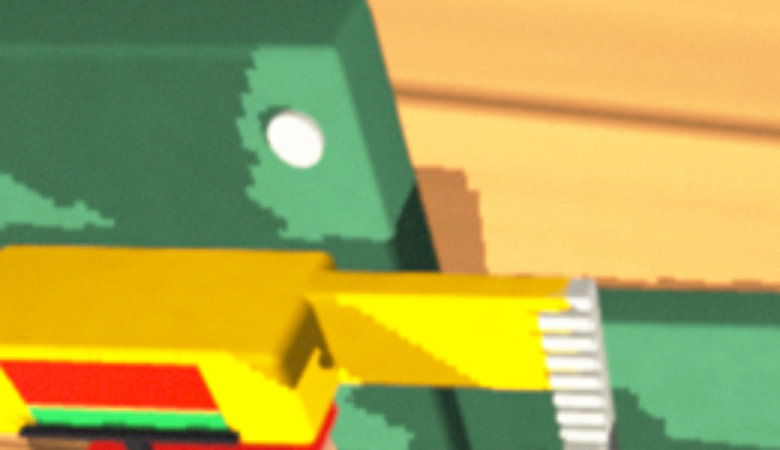

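The crop shows the pointer's cross-bar (130,433) at the near edge of the green. Jaw–stone distance suggests about 4.5 mm. I let go of the lever, back off, and look at what it settles to.

Emit:
arm_command(increments=[[0.2,[0,0,0],0],[0.2,[0,0,0],0],[0.2,[0,0,0],0],[0.2,[-0.35,0.02,0.5],0],[0.2,[-0.35,0.02,0.5],0],[0.2,[-0.35,0.02,0.5],0],[0.2,[-0.35,0.02,0.5],0],[0.2,[-0.35,0.02,0.5],0],[0.2,[-0.2,-0.5,0.8],0],[0.2,[-0.1,-0.8,0.8],0]])

```text
t: 26.7
eef_pos: [0.5185, 0.1652, 0.282]
orientation: [0.289, -0.044, 0.956, -0.036]
wrist_force: [0.9, -0.1, 0.2]
width: 0.599
finger_force: 0.0
```

Emit:
arm_command(increments=[[0.2,[0,-1,1],0],[0.2,[0,-1,1],0],[0.2,[0,-1,0.5],0],[0.2,[0,-0.7,0],0],[0.2,[0,0,0],0],[0.2,[0,0,0],0]])

```text
t: 27.2
eef_pos: [0.5532, 0.083, 0.3394]
orientation: [0.276, -0.038, 0.959, -0.043]
wrist_force: [-1.3, 1.3, -0.5]
width: 0.599
finger_force: 0.0
```

```bash
python3 st.py; python3 -c "
from look import *
look('wrist','w7.png')
look('scene'); look('top')"
```

```text
27.2 [0.553235   0.08304901 0.33940719] [-0.175 -0.301 -0.144  1.959  0.228  0.971  1.246] [-1.3  1.3 -0.5]
tilt 32.5 z [ 0.534 -0.061 -0.844] azim -6.5 y [-0.049  0.993 -0.103]
wrist stone 741 [655.4  25.7] [68.2 48. ] 6.1 z 0.0891
wrist stop 841 [704.4  31. ] [ 23.1 109.8] 5.6 z 0.0738
wrist red 304 [606.5  37.1] [13.1 28.9] 7.2 z 0.0702
wrist jawyel 1476 [572.6  18.3] [28.2 90.1] 5.8 z 0.0746
scene stone 493 [651.6  25.8] [89.9 49.4] 5.0 z 0.0893
scene stop 289 [706.1  31.8] [ 24.1 110.2] 5.1 z 0.0745
scene red 10 [609.   48.1] [9.7 5.7] 39.7 z 0.0708
scene jawyel 67 [571.8  54.1] [30.3 20.2] 9.6 z 0.0749
top stone 373 [655.9  23. ] [81.5 47.6] 5.2 z 0.0905
top stop 164 [707.   29.4] [ 22.3 108.3] 4.8 z 0.0752
top red 27 [610.7   5.1] [10.  24.9] 5.5 z 0.0716
top jawyel 58 [578.6 -17.2] [28.9 18.8] 1.7 z 0.0758
```

View pics/w7.png

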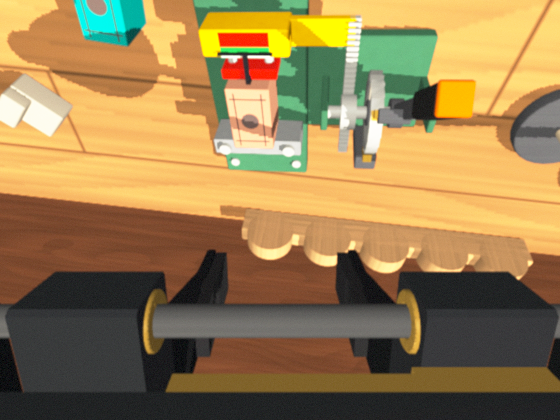

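The wrist view shows the stone (250,110) seated on the stop (258,137), pad in contact, lever free at (450,100), and the bar near (245,55). My picture budget is used, so I read the bar against the bands numerically.

```bash
python3 - <<'E'
from m import *
f=grab('wrist'); P=pts(f); px=f['pixels']
for c in(228,260):
    for r in range(30,68): print(c,r,px[r,c],P[r,c].round(4)) if r%1==0 else 0
E
```

```text
228 30 [255 244   0] [0.5618 0.0051 0.0728]
228 31 [255 251   0] [0.5623 0.0053 0.0738]
228 32 [255 210   0] [0.5632 0.0052 0.0739]
228 33 [255 107   0] [0.5632 0.0056 0.0759]
228 34 [255  45  11] [0.5639 0.0057 0.0766]
228 35 [255  23   0] [0.5655 0.0054 0.0753]
228 36 [255  36   1] [0.5667 0.0052 0.0747]
228 37 [255  42  15] [0.5671 0.0054 0.0759]
228 38 [255  40   5] [0.568  0.0054 0.0762]
228 39 [255  37   4] [0.5697 0.005  0.0747]
228 40 [255  33   0] [0.57   0.0053 0.076 ]
228 41 [255  30   0] [0.5713 0.0051 0.0756]
228 42 [255  33   0] [0.572  0.0052 0.0761]
228 43 [255  39   0] [0.5729 0.0052 0.0764]
228 44 [255  34   0] [0.574  0.0051 0.0761]
228 45 [255  38   1] [0.5754 0.0049 0.0755]
228 46 [255 111  35] [0.5763 0.0048 0.0756]
228 47 [250 220  87] [0.5768 0.005  0.0767]
228 48 [123 242 102] [0.5787 0.0046 0.0749]
228 49 [ 53 243 110] [0.5798 0.0045 0.0749]
228 50 [ 52 243 105] [0.5808 0.0045 0.0749]
228 51 [ 55 240 101] [0.5814 0.0046 0.0758]
228 52 [ 38 177  72] [0.5821 0.0047 0.0764]
228 53 [31 77 38] [0.5822 0.0051 0.0783]
228 54 [46 48 47] [0.5823 0.0054 0.08  ]
228 55
[... 1588 characters left out ...]
7]
260 52 [ 40 133  62] [0.5782 0.0372 0.0772]
260 53 [34 71 42] [0.5791 0.0373 0.0775]
260 54 [40 39 43] [0.5794 0.0375 0.0789]
260 55 [101 104  96] [0.5799 0.0376 0.0799]
260 56 [229 234 215] [0.583  0.0371 0.076 ]
260 57 [255 255 255] [0.584  0.0371 0.0762]
260 58 [251 242 222] [0.6009 0.0331 0.0462]
260 59 [226 119 101] [0.6009 0.0334 0.0484]
260 60 [218  28  25] [0.6009 0.0337 0.0505]
260 61 [216  24  12] [0.6015 0.0338 0.0515]
260 62 [217  26  13] [0.6015 0.0341 0.0536]
260 63 [217  18   9] [0.6011 0.0345 0.0565]
260 64 [218  28  18] [0.6007 0.0349 0.0592]
260 65 [218  22   4] [0.6012 0.0351 0.0605]
260 66 [216  21  15] [0.6013 0.0354 0.0624]
260 67 [217  20   2] [0.6012 0.0357 0.0645]
```

The red/green boundary (11 mm) is at x = 0.577 and the bar at 0.5824. That puts the pad pressed in about 4.5–5.5 mm, well inside the green. Lever is let go and the hand is clear.

```bash
python3 -c "
from rig import robot
print(robot.hand_in())"
```

```text
the job is handed in; nothing more can be done
None
```

I handed the job in at about 27 s (no verdict came back): the pencilled pink stone stands on the bed against the stop after four lever strokes, the pad is pressed in about 4.5–5.5 mm (green band), the lever is let go, and the gripper is clear.

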